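# Turn the bench carousel round to the square tin

### The job

With closed fingers, push the rim posts of the bench carousel round until the square tin stands right in line with the pointer at the carousel's front, then take the hand away. Push only with the outside of the fingers: do not take a post between the fingers, do not touch, lift or upset the tin or the jars that ride on the disc, and leave everything else on the bench where it is.

Things in the scene. Friction and masses are not known exactly. Their poses are not given: they have to be found in the camera images.
- carousel_base: The fixed foot of a bench carousel; origin on the bench top (z = 0) on the carousel's vertical turning axis, z up. Its own -x axis is the carousel's front: there a dark steel bar with a diamond-shaped head (the pointer, 20 mm high or less) sticks out from under the disc to 225 mm from the axis, roughly towards the robot. On the foot turns a plywood disc of 143 mm radius, top face 40 mm above the bench.
- turntable (a joint): Angle of the disc about the vertical axis, rad, growing counterclockwise seen from above, endless both ways. It turns with a stiff, constant friction of about 0.15 N m (1 to 2 N at a post) and stays where it is left, without coasting. At 0, post 0 stands over the pointer.
- front (a point): The place over the pointer where the tin must come to stand: on the disc's top face (40 mm above the bench), 72 mm from the axis, on the front (-x) side of the foot. It does not turn with the disc.
- tin: The square tin: bare steel, 38 x 38 x 42 mm with a black cap 18 mm in diameter and 10 mm tall on top (52 mm in all), the only square thing on the disc. Loose, standing on the disc about 72 mm from the axis; origin at the centre of its underside, z up. It rides round with the disc by friction.
- post0 (a point): Top end of rim post 0: one of five equal upright wooden posts fixed to the disc's rim for pushing it round, 72 degrees apart, 130 mm from the axis, 16 mm in diameter, rising 51 mm above the disc (top 91 mm above the bench). This point is on the post's centre line, 90 mm above the bench.
- post1 (a point): Top end of rim post 1: one of five equal upright wooden posts fixed to the disc's rim for pushing it round, 72 degrees apart, 130 mm from the axis, 16 mm in diameter, rising 51 mm above the disc (top 91 mm above the bench). This point is on the post's centre line, 90 mm above the bench.
- post2 (a point): Top end of rim post 2: one of five equal upright wooden posts fixed to the disc's rim for pushing it round, 72 degrees apart, 130 mm from the axis, 16 mm in diameter, rising 51 mm above the disc (top 91 mm above the bench). This point is on the post's centre line, 90 mm above the bench.
- post3 (a point): Top end of rim post 3: one of five equal upright wooden posts fixed to the disc's rim for pushing it round, 72 degrees apart, 130 mm from the axis, 16 mm in diameter, rising 51 mm above the disc (top 91 mm above the bench). This point is on the post's centre line, 90 mm above the bench.
- post4 (a point): Top end of rim post 4: one of five equal upright wooden posts fixed to the disc's rim for pushing it round, 72 degrees apart, 130 mm from the axis, 16 mm in diameter, rising 51 mm above the disc (top 91 mm above the bench). This point is on the post's centre line, 90 mm above the bench.
- jar1: A round jar, 42 mm in diameter, 52 mm tall, standing loose on the disc about 72 mm from the axis; origin at the centre of its underside.
- jar2: A round jar, 42 mm in diameter, 52 mm tall, standing loose on the disc about 72 mm from the axis; origin at the centre of its underside.
- jar3: A round jar, 42 mm in diameter, 52 mm tall, standing loose on the disc about 72 mm from the axis; origin at the centre of its underside.
- jar4: A round jar, 42 mm in diameter, 52 mm tall, standing loose on the disc about 72 mm from the axis; origin at the centre of its underside.
- offcut: Bystander on the bench: a bevelled softwood offcut, about 180 x 89 x 38, lying flat (mm). Leave it alone.
- tape: Bystander on the bench: a tape measure, 75 x 42 x 70 high (mm). Leave it alone.
- driver: Bystander on the bench: a screwdriver 220 long lying on the bench (mm). Leave it alone.
- paintcan: Bystander on the bench: a small paint can, 76 diameter, 90 tall, standing (mm). Leave it alone.
There are look-alikes about, which are no part of the job. What is shaped like the jar3 but blue or yellow is not meant.

How it is judged (in metres and radians):
At the end, for the whole second after the job is handed in: The square tin stands upright on the disc with its centre within 12 mm of the place over the pointer (about 9 degrees of turn), the disc is at rest, and all four jars still stand upright on the disc (horizontal distance between tin and front below 0.012 m and velocity of joint turntable between -0.03 and 0.03 rad/s and linear speed of tin below 0.01 m/s and angle between each of tin, jar1, jar2, jar3, jar4's own z axis and vertical below 0.15 rad and height (world z) of tin between 0.036 and 0.044 m and height (world z) of jar1 between 0.036 and 0.044 m and height (world z) of jar2 between 0.036 and 0.044 m and height (world z) of jar3 between 0.036 and 0.044 m and height (world z) of jar4 between 0.036 and 0.044 m); the robot touches nothing.
It fails at once if the tin or a jar is lifted, falls off the disc or tips over (height (world z) of any of tin, jar1, jar2, jar3, jar4 above 0.048 m or height (world z) of any of tin, jar1, jar2, jar3, jar4 below 0.03 m or angle between any of tin, jar1, jar2, jar3, jar4's own z axis and vertical above 0.3 rad).
It fails at once if the robot touches the tin or a jar (more than 1 N) (contact force between any of the fingers, the arm and tin above 1 N or contact force between any of the fingers, the arm and jar1 above 1 N or contact force between any of the fingers, the arm and jar2 above 1 N or contact force between any of the fingers, the arm and jar3 above 1 N or contact force between any of the fingers, the arm and jar4 above 1 N).
It fails at once if a post is taken between the fingers (the grasp point within 8 mm of a post's centre line and lower than 100 mm above the bench) (height (world z) of the grasp point below 0.1 m and (horizontal distance between the grasp point and post0 below 0.008 m or horizontal distance between the grasp point and post1 below 0.008 m or horizontal distance between the grasp point and post2 below 0.008 m or horizontal distance between the grasp point and post3 below 0.008 m or horizontal distance between the grasp point and post4 below 0.008 m)).
It fails at once if a bystander on the bench is moved by more than 20 mm (distance of any of offcut, tape, driver, paintcan from where it was at the start of the episode above 0.02 m).
It also fails if it takes over 64 s, if anything falls off the work surface, if the arm or the gripper's body presses on something with over 40 N, if the wrist force passes 120 N, or if a joint passes its speed limit or range.

### The arm

A 6-joint arm with a two-finger parallel gripper is mounted at the origin on the work surface. World frame = base frame: x ahead of the robot, y to its left, z up, the work surface at z = 0. Lengths are in m, angles in degrees, forces in N, time in s.
With the tool pointing down it reaches from about 0.325 to 0.775 m from the base axis. Payload 5.5 kg.
Tool frame: the origin (TCP) lies at the centre of the arm's flange, where the gripper is bolted on; the fingertips stand 182 mm ahead of it and the grasp point (between the pads) lies 163 mm ahead of it; z points along the fingers, y is the line along which they close (so a half turn about z gives the same grasp; the last joint's range is limited). The gripper opens to 88 mm and grips with 3 to 60 N. Pads are 20 mm wide; open, the fingers measure 115 mm over their backs; the gripper's body (75 mm by 178 mm) begins 61 mm behind the grasp point.
Start: joints at [68.027, 5.22, 70.514, -0, 104.267, -3.249], TCP at [0.193, 0.568, 0.405] pointing down, gripper open.
Joint ranges: [-164.24, 164.24], [-49.07, 125.15], [9.68, 141.18], [-86.29, 266.29], [3.28, 154.24], [-151.56, 151.56]. Speed limits (degrees/s): [147.25, 147.25, 172.46, 180, 180, 180].

### API

Orientations are given as [roll, pitch, yaw] about the fixed x, y, z axes, in that order (R = Rz(yaw) Ry(pitch) Rx(roll)).
In Python, from station import r gives the robot as it stands. The module is installed in compiled form; this text tells all that it offers. Calls block until the motion is done:
- r.reach(position, orientation): joint-space move of the TCP to a pose.
- r.servo_line(position, rotation=None, speed=0.15): straight line of the TCP; rotation=None keeps the orientation; speed is the mean speed in m/s.
- r.move_joints(angles): joint-space move.
- r.let_go() and r.grab(squeeze=None): open the fingers fully, or close them until they stop; squeeze is the grip in N (None keeps the last).
- r.wait(seconds).
- r.inverse_kinematics(position, orientation): joint angles nearest the present ones, or None.
- r.sense(): the state.
- r.snapshot(name): name is "scene" or "top"; returns a dict with "frame" (400x640x3 uint8, red, green, blue), "fx", "fy", "cx", "cy" (pixels), "dist_coeffs" ([k1, k2, p1, p2, k3] as OpenCV has them; the pictures are not rectified), "R" (3x3) and "t" (3): a world point X has camera coordinates R X + t. Camera axes: x right, y down, z forward; pixel columns grow to the right and rows downward; lengths in m; the calibration is good to about 2 mm. A picture is of the moment at which its call begins. There is no depth.
A pose or a line that the arm cannot do raises r.IKError and nothing moves.
- r.hand_in(): hands the job in; it is judged then, once.
The state is a dict: "clock": time; "joints": joint angles; "joint_vel": joint speeds; "joint_torque": joint torques, N m; "tcp_pos": TCP position; "orientation": TCP orientation; "contact_force": force on the tool from outside, world axes, zero at the start; "torque": the same for the moment, N m; "opening": finger opening in m; "gripper_force": force on a finger pad.
Only numpy, scipy, OpenCV 4.12 (cv2) and the standard library are available. Lean on these libraries where they do the work, as an engineer would, in place of code of your own. Each camera call takes 0.05 s, during which the arm holds its last target. There are 200 camera calls.

## Working session

There is one attempt and no reset: what is moved stays moved. The work goes in short steps, each a Python script; the robot and the scene stay as the last script left them, time stands still between calls to the robot, and variables do not carry over. Pictures are saved under pics/ and viewed, at most 10 in all, crops included, and the job is handed in when it is done.

```bash
mkdir -p pics; cat > h.py <<'E'
import numpy as np, cv2
from station import r
def snap(n,f):
    s=r.snapshot(n); cv2.imwrite(f,cv2.cvtColor(s["frame"],cv2.COLOR_RGB2BGR)); return s
def K(s): return np.array([[s["fx"],0,s["cx"]],[0,s["fy"],s["cy"]],[0,0,1.]])
def ray(s,uv,z):
    p=cv2.undistortPoints(np.array([[uv]],float),K(s),np.array(s["dist_coeffs"]))[0,0]
    R=np.array(s["R"]);c=-R.T@np.array(s["t"]);d=R.T@np.array([p[0],p[1],1])
    return c+d*(z-c[2])/d[2]
def proj(s,P):
    R=np.array(s["R"]);return cv2.projectPoints(np.array(P,float).reshape(-1,3),cv2.Rodrigues(R)[0],np.array(s["t"],float),K(s),np.array(s["dist_coeffs"]))[0][:,0]
E
python3 - <<'E'
from h import *
for n in("scene","top"):
    s=snap(n,f"pics/{n}0.png"); R=np.array(s["R"]);print(n,-R.T@np.array(s["t"]),R[2])
print(r.sense())
E
```

```text
scene [1.27939883 0.31669729 0.93051221] [-0.64574853 -0.24286202 -0.723897  ]
top [0.37105599 0.0181605  1.24690819] [ 0.10929442 -0.01086786 -0.99395001]
{'clock': 0.1, 'joints': array([ 6.80264402e+01,  5.26063759e+00,  7.05740386e+01,  1.80265016e-03,
        1.04265102e+02, -3.24768324e+00]), 'joint_vel': array([-0.06022952, -0.09180507, -0.08369623, -0.01161116,  0.20316725,
        0.03164247]), 'joint_torque': array([ 1.75167675e-03, -4.47858095e+01, -4.07566667e+01,  6.99773594e-02,
        2.85489159e-02, -1.23298369e-04]), 'tcp_pos': array([0.19263651, 0.5683056 , 0.40360968]), 'orientation': array([-1.79900481e+02, -7.39770031e-03,  1.61274560e+02]), 'contact_force': array([0.17555347, 0.38713579, 0.84836125]), 'torque': array([-0.07317873, -0.03795754, -0.04817693]), 'gripper_force': 0.0, 'opening': 0.08763192690358726}
```

View pics/top0.png

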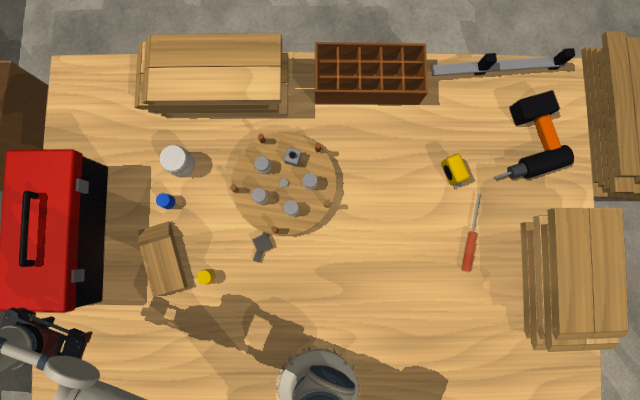

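View pics/scene0.png

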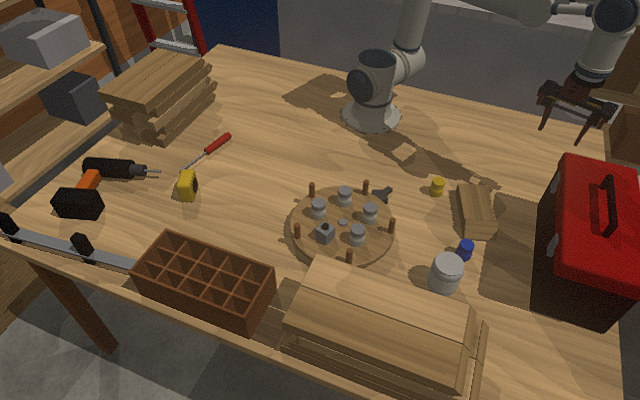

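The top view shows the carousel hub at about (285,183), the tin at (292,156), the pointer head at (262,245) and the posts at about (262,138), (318,149), (327,204), (275,230) and (234,188). I'll enlarge it to read these more closely.

```bash
python3 - <<'E'
import cv2
i=cv2.imread("pics/top0.png")[125:270,215:360]; cv2.imwrite("pics/c0.png",cv2.resize(i,None,fx=4,fy=4,interpolation=cv2.INTER_CUBIC))
E
```

```text
(no output)
```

View pics/c0.png

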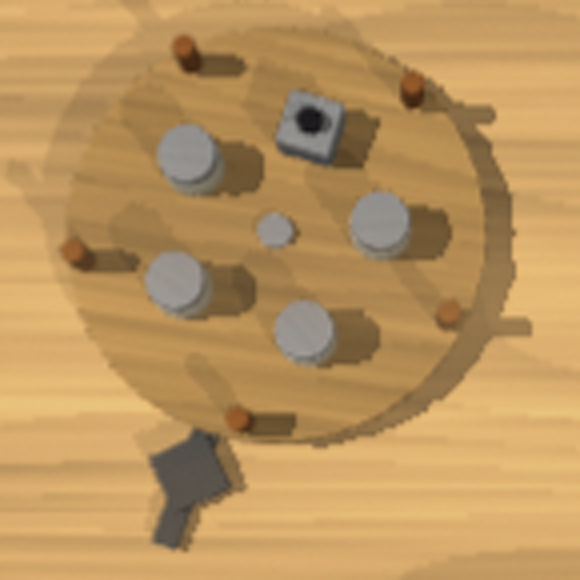

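The crop shows the post tops at crop px (184,44), (413,80), (448,310), (237,416) and (73,246). The tin cap is at (310,119), the pointer head at (191,470) and its tail end at (170,545).

```bash
python3 - <<'E'
from h import *
s=r.snapshot("top")
f=lambda u,z: ray(s,((u[0]+.5)/4-.5+215,(u[1]+.5)/4-.5+125),z)[:2]
P=np.array([f(u,.091) for u in[(184,44),(413,80),(448,310),(237,416),(73,246)]])
c=P.mean(0); print("c",c)
pol=lambda p:(np.hypot(*(p-c)).round(4),np.degrees(np.arctan2(*(p-c)[::-1])).round(1))
for p in P: print("post",p.round(4),pol(p))
print("tin",pol(f((310,119),.092)))
for u in[(191,470),(170,545)]: print("ptr",f(u,.018),pol(f(u,.018)))
for u in[(191,153),(381,220),(306,330),(178,281)]: print("jar",pol(f(u,.092)))
print("disc",[pol(f(u,.04)) for u in[(280,28),(65,225),(485,225)]])
print("bystanders",[ray(s,u,.04)[:2].round(3) for u in[(174,159),(166,201),(205,277),(163,260),(455,170)]])
E
```

```text
c [0.55729988 0.0920225 ]
post [0.6727 0.1502] (np.float64(0.1292), np.float64(26.8))
post [ 6.489e-01 -1.000e-04] (np.float64(0.1299), np.float64(-45.2))
post [ 0.4975 -0.0227] (np.float64(0.1294), np.float64(-117.5))
post [0.4289 0.1125] (np.float64(0.1301), np.float64(170.9))
post [0.5386 0.2201] (np.float64(0.1294), np.float64(98.3))
tin (np.float64(0.0697), np.float64(-20.9))
ptr [0.39576547 0.1493884 ] (np.float64(0.1714), np.float64(160.4))
ptr [0.34508831 0.16301815] (np.float64(0.2238), np.float64(161.5))
jar (np.float64(0.0674), np.float64(51.0))
jar (np.float64(0.0714), np.float64(-91.1))
jar (np.float64(0.0767), np.float64(-162.3))
jar (np.float64(0.0725), np.float64(124.9))
disc [(np.float64(0.1401), np.float64(-0.7)), (np.float64(0.1428), np.float64(88.8)), (np.float64(0.1417), np.float64(-88.5))]
bystanders [array([0.621, 0.393]), array([0.505, 0.41 ]), array([0.302, 0.299]), array([0.346, 0.413]), array([ 0.593, -0.378])]
```

```bash
cat >> h.py <<'E'
C=np.array([.5573,.0920])
def pose(th,z=.237,rad=.130):
    a=np.radians(th); y=(th-90+180)%360-180
    return [C[0]+rad*np.cos(a),C[1]+rad*np.sin(a),z],[180,0,y]
def arc(a,b,speed=.06,step=10):
    for t in np.linspace(a,b,int(np.ceil(abs(b-a)/step))+1)[1:]: r.servo_line(*pose(t),speed=speed)
E
python3 - <<'E'
from h import *
for t in(84,130,180,230,262): print(t,r.inverse_kinematics(*pose(t)))
r.grab(20)
r.reach(*pose(84,.36)); print(r.sense()["joints"].round(1),r.sense()["clock"])
r.servo_line(pose(84)[0],speed=.12)
arc(84,110,.05,6)
q=r.sense();print(q["clock"],q["contact_force"],q["opening"],q["joints"].round(1),q["tcp_pos"])
snap("scene","pics/s1.png"); snap("top","pics/t1.png")
a=cv2.imread("pics/s1.png")[140:300,250:450]; b=cv2.imread("pics/t1.png")[110:270,200:400]
cv2.imwrite("pics/m1.png",cv2.resize(np.hstack([a,b]),None,fx=2,fy=2,interpolation=cv2.INTER_CUBIC))
E
```

```text
84 [ 1.80040243e+01  8.88511938e+00  8.35958019e+01 -2.54444375e-14
  8.75190788e+01  1.14004024e+02]
130 [ 1.82040832e+01 -6.70115376e+00  9.93813896e+01 -2.54444375e-14
  8.73197641e+01  6.82040832e+01]
180 [ 7.68923921e+00 -1.89878853e+01  1.09838638e+02 -2.54444375e-14
  8.91492475e+01  7.68923921e+00]
230 [ -5.0324869  -12.74713441 104.740971     0.          88.00616341
 -55.0324869 ]
262 [ -7.50423576  -2.06938812  94.98813965   0.          87.08124847
 -89.50423576]
[ 18.1   6.9  73.3   0.   99.9 114. ] 3.3583
6.45 [ 0.03930987 -0.2039672   0.74107997] 0.0007681474609550239 [19.2  0.3 92.6 -0.  87.1 89.3] [0.51301595 0.21414951 0.23706581]
```

View pics/m1.png

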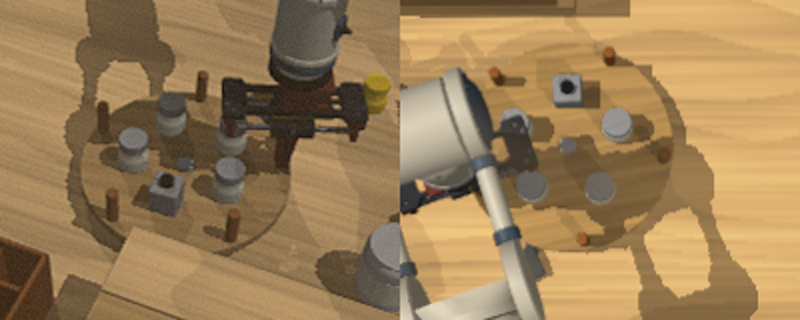

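The disc has turned about 20° and nothing else has moved. I'll go on, stop short of the target, and measure.

```bash
python3 - <<'E'
from h import *
arc(110,262)
q=r.sense();print(q["clock"],q["contact_force"],q["joints"].round(1))
snap("top","pics/t2.png")
snap("scene","pics/s2.png")
a=cv2.imread("pics/s2.png")[140:290,250:430]; b=cv2.imread("pics/t2.png")[120:270,200:380]
cv2.imwrite("pics/m2.png",cv2.resize(np.vstack([b,a]),None,fx=2,fy=2,interpolation=cv2.INTER_CUBIC))
E
```

```text
14.6833 [ 0.28064477 -0.43156294 -0.34573592] [ -7.5  -2.1  95.   -0.   87.1 -89.4]
```

View pics/m2.png

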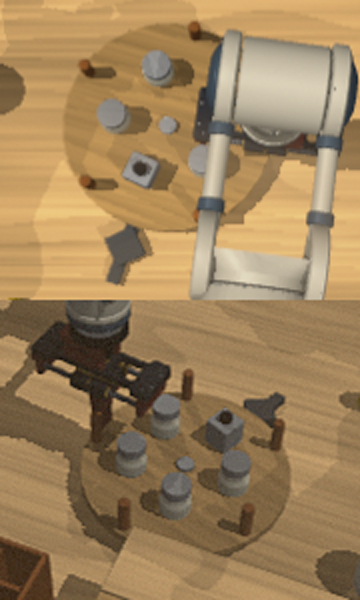

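The top view puts the tin cap at about (271,203.5), close to the pointer line. Three post tops are visible at about (242,152), (297,133) and (242,209).

```bash
python3 - <<'E'
from h import *
s=r.snapshot("top")
for u,z in[((142,168),.092),((85,64),.091),((195,26),.091),((85,177),.091)]:
    p=ray(s,((u[0]+.5)/2-.5+200,(u[1]+.5)/2-.5+120),z)[:2]-C
    print(np.hypot(*p).round(4),np.degrees(np.arctan2(p[1],p[0])).round(1))
E
```

```text
0.0708 155.6
0.1279 55.7
0.129 -17.1
0.1278 126.6
```

```bash
python3 - <<'E'
from h import *
arc(262,269,.03,4)
r.servo_line(pose(263)[0],speed=.04)
r.servo_line(pose(263,.36)[0],speed=.12)
p,o=pose(263,.40); r.reach([.40,-.28,.40],o)
q=r.sense();print(q["clock"])
snap("top","pics/t3.png"); b=cv2.imread("pics/t3.png")[125:270,215:360]
cv2.imwrite("pics/m3.png",cv2.resize(b,None,fx=4,fy=4,interpolation=cv2.INTER_CUBIC))
E
```

```text
18.4333
```

View pics/m3.png

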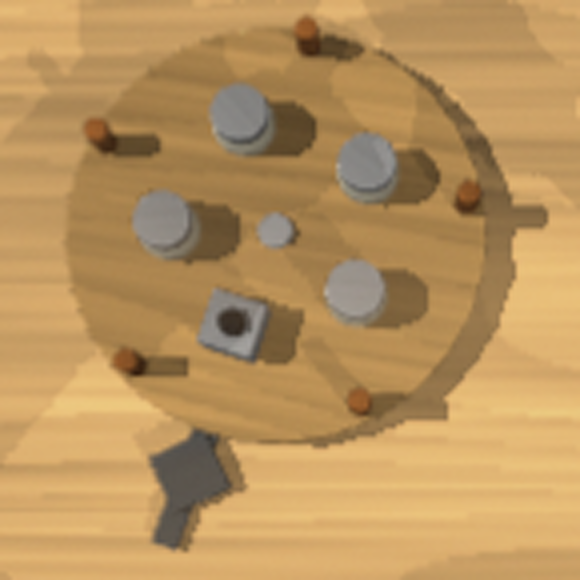

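With the hand clear, the tin cap is at crop (233,321). The posts are at (306,28), (97,128), (128,358), (359,399) and (469,190), and all the jars are upright.

```bash
python3 - <<'E'
from h import *
s=r.snapshot("top")
f=lambda u,z: ray(s,((u[0]+.5)/4-.5+215,(u[1]+.5)/4-.5+125),z)[:2]
P=np.array([f(u,.091) for u in[(306,28),(97,128),(128,358),(359,399),(469,190)]]); c=P.mean(0);print(c)
g=lambda d:(np.hypot(*d).round(4),np.degrees(np.arctan2(d[1],d[0])).round(1))
print([g(p-c) for p in P]); t=f((233,321),.092); print("tin",t,g(t-c))
# tin top-face corners z=.082
T=np.mean([f(u,.082) for u in[(213,287),(270,299),(252,361),(198,343)]],0);print("tin2",g(T-c))
e=[f(u,z) for u,z in[((191,470),.018),((170,545),.018)]]
print("ptr",[g(x-c) for x in e])
a=np.radians(161); fr=c+.072*np.array([np.cos(a),np.sin(a)]); print(fr,np.hypot(*(t-fr)))
E
```

```text
[0.55637682 0.09149172]
[(np.float64(0.129), np.float64(-9.5)), (np.float64(0.1295), np.float64(62.4)), (np.float64(0.1287), np.float64(134.6)), (np.float64(0.1297), np.float64(-153.9)), (np.float64(0.1295), np.float64(-81.3))]
tin [0.48992091 0.11568547] (np.float64(0.0707), np.float64(160.0))
tin2 (np.float64(0.0709), np.float64(159.5))
ptr [(np.float64(0.1707), np.float64(160.2)), (np.float64(0.2231), np.float64(161.3))]
[0.48829948 0.11493262] 0.001787688482858075
```

The tin is about 2 mm from its place, and the hand is clear of everything.

```bash
python3 -c "
from station import r
r.wait(0.5); print(r.hand_in())"
```

```text
the job is handed in; nothing more can be done
None
```

I pushed the carousel round about 180° by one post and handed the job in. By my last camera measurement the tin stood about 2 mm from its place over the pointer (12 mm allowed), with the jars upright and the hand clear; the judge gave no verdict back.

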